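Set and lock the purge-air regulator of an exhaust-gas tester

ROBOT

A 6-joint arm with a two-finger parallel gripper is mounted at the origin on the work surface. World frame = base frame: x ahead of the robot, y to its left, z up, the work surface at z = 0. Lengths are in m, angles in rad, forces in N, time in s.
With the tool pointing down it reaches from about 0.225 to 0.725 m from the base axis. Payload 3.1 kg.
Tool frame: the origin (TCP) lies midway between the tips of the shut fingers; the grasp point (between the pads) lies bot.grasp_offset behind it (bot.grasp_offset is the distance from the TCP to the grasp point, in m); x points along the fingers, y is the direction in which the jaws open and shut, and the axes are right-handed (so a half turn about x gives the same grasp; the last joint's range is limited). The gripper opens to 85 mm and grips with 20 to 120 N. Pads are 22 mm wide; open, the fingers measure 114 mm over their backs; the gripper's body (76 mm by 85 mm) begins 54 mm behind the grasp point. The pads swing forward as they close: fully open they stand 13 mm farther back than shut.
Start: joints at [1.167, 0.048, 0.099, 1.622, 0, 1.443], TCP at [0.143, 0.505, 0.231] pointing down, gripper open.
Joint ranges: [-2.91, 2.91], [-0.99, 1.94], [-1.21, 1.42], [-2.12, 2.29], [-1.49, 1.47], [-3.14, 3.14]. Speed limits (rad/s): [2.79, 2.79, 3.14, 3.14, 3.14, 3.14].

INTERFACE

Orientations are given as a unit quaternion [w, x, y, z].
In Python, from bench import status, eyes, bot gives the robot as it stands.
- The arm moves only by the tool step_arm, never from a script. Its argument "series" is a list of rows, each a list of 5 numbers: the closure, from -1 (fully open) to 1 (shut), so that 0 is half open, then the shift along the tool's x, y, z scaled (see below), then the turn about the tool's x scaled (see below). A call has 1 to 20 rows; each row shifts and turns the commanded pose from where the row before left it, along the tool's axes as they then stand; what a row does not reach is not made up. The controller multiplies each number of a shift by 0.02 m and each number of a turn by 4 degrees. A row lasts 1/12 s, in which the tool goes at most 41.7 mm and 7.16 degrees, less where a joint would pass 70% of its speed; a pose out of reach is approached as far as the arm can. A call with a number of a shift or a turn outside -1 to 1 is refused whole. A call with a gripper value outside its range is refused whole. The fingers move at their own pace and stop on an object; "force" is the grip in N (left out, the last holds). Time passes only in rows, so rows that do not move let the fingers close. It gives the time, the measured TCP pose, the force and the opening at its end, in the units of the state.
- status.sense(): the state, without advancing time (a new reading comes with each control period).
- eyes.grab_frame(name): name is "scene" or "top" or "wrist"; returns the picture (420x560x3 uint8, red, green, blue); there is no depth.
- eyes.get_calibration(name): a dict with "K" (3x3 intrinsics, pixels), "k1" (the pictures are not rectified: a ray, as slopes to the right and down, at radius r is drawn at 1 + k1 r^2 times it, then the intrinsics apply), "R" (3x3) and "t" (3): a world point X has camera coordinates R X + t. Camera axes: x right, y down, z forward; pixel columns grow to the right and rows downward; lengths in m; the calibration is good to about 2 mm. A picture is of the moment at which its call begins: read the wrist's pose just before it. get_calibration takes no time and is no camera call; for the wrist camera it gives the pose at the moment of the call.
- bot.hand_in(): hands the job in, once; it reports no verdict.
The state is a dict: "time": time; "joint_positions": joint angles; "dq": joint speeds; "joint_efforts": joint torques, N m; "ee_pos": TCP position; "ee_rot": TCP orientation; "wrist_force": force on the tool from outside, world axes, zero at the start; "moment": the same for the moment, N m; "grip_width": finger opening in m.
Only numpy, scipy, OpenCV 4.12 (cv2) and the standard library are available. Lean on these libraries where they do the work, as an engineer would, in place of code of your own. Each camera call takes 0.05 s, during which the arm holds its last target.

TASK

Set the purge air for the exhaust-gas tester: on the regulator with the yellow knob, turn the knob, still pushed down, until its pointer is at the green mark on the dial. Then pull the knob straight up, fully out, to lock the setting, and let go of it. Leave the knob of the regulator with the blue knob as it is.

Things in the scene. Friction and masses are not known exactly. Their poses are not given: they have to be found in the camera images.
- yellow_grip (a point): On the yellow knob's vertical axis, in its upright bar (16 mm wide, 40 mm high, from 23 mm behind to 27 mm ahead of the axis), 16 mm below the bar's top, 24 mm above the round skirt (60 mm across), 94 mm above the table when pushed down. x: along the bar to the pointer end (black line, nose on the skirt); z: up. Regulator: fixed, 110 x 100 mm; 104 mm white dial, face at 60 mm, green mark at its rim
- yellow_knob (a joint): Turning angle of the yellow knob in rad, growing clockwise as seen from above; stops at 0 and 2.5; the pointer is at the green mark at 1.5. It starts between 0.2 and 0.9. Stays where it is left; about 0.06 N m turns it
- yellow_pull (a joint): How far the yellow knob is pulled up, in m: 0 pushed down (as at the start), 0.014 fully out at its stop, showing a brass stem. Stays where it is left; about 4 N moves it
- blue_pointer (a point): Pointer end (white line) of the blue knob on the other regulator, built alike and at least 260 mm away between axes, to the left or right: 30 mm from the knob's axis along its x, 94 mm above the table. Not to be turned or pulled
Things that resemble listed ones, but are neither listed nor needed, are in the scene too. What is shaped like the part that bears yellow_grip but purple or turquoise is not meant.

How it is judged:
By the outcome, as a careful person would: the job done as asked, in the order asked, and still so for the second after the job is handed in, with the robot touching nothing.
It also fails if it takes over 32 s, if anything falls off the work surface, if the arm or the gripper's body presses on something with over 40 N, if the wrist force passes 120 N, or if a joint passes its speed limit or range.

## Working session

There is one attempt and no reset: what is moved stays moved. The work goes in short steps, Python scripts to look and compute and a tool call to move; the robot and the scene stay as the last step left them, time stands still between calls to the robot, and variables do not carry over. Pictures are saved under pics/ and viewed, and the job is handed in when it is done.

Besides the shell and the picture viewer there is one more tool, called as name(argument=value, ...), one argument or row to a line, values as JSON. step_arm: Moves the arm, as the interface text tells. Shifts and turns lie within -1 to 1; 1 stands for 0.02 m of shift or 4 degrees of turn. Its arguments: {"type":"object","properties":{"series":{"type":"array","items":{"type":"array","items":{"type":"number","minimum":-1,"maximum":1}}},"force":{"type":"number"}},"required":["series"]}

```bash
mkdir -p pics; python3 - <<'E'
from bench import status, eyes, bot
import cv2
s=status.sense();print(s, bot.grasp_offset)
for n in ("scene","top"):
    cv2.imwrite(f"pics/{n}1.png",eyes.grab_frame(n)[:,:,::-1]); c=eyes.get_calibration(n);print(n,c)
E
```

```text
{'time': 0.0, 'joint_positions': array([ 1.16719508e+00,  4.87504699e-02,  9.75861279e-02,  1.62199469e+00,
       -5.03823826e-06,  1.44299266e+00]), 'dq': array([ 0.00019826,  0.00114775,  0.00078275, -0.00079288,  0.00129038,
       -0.00010502]), 'joint_efforts': array([-2.03213393e-03, -3.38785386e+01,  3.20013428e+01,  2.04850186e-02,
       -2.40130694e-04,  2.62993595e-06]), 'ee_pos': array([0.14273831, 0.50458755, 0.23011144]), 'ee_rot': array([ 0.70017611,  0.09639386,  0.70061137, -0.09800685]), 'wrist_force': array([ 0.01877722, -0.50447713, -0.43683848]), 'moment': array([ 0.01475063, -0.0002659 , -0.01101979]), 'grip_width': 0.08542337901557426} 0.0187
scene {'K': array([[402.7892295 ,   0.        , 274.33872586],
       [  0.        , 402.7892295 , 203.78743751],
       [  0.        ,   0.        ,   1.        ]]), 'k1': 0.019287319989724206, 'R': array([[ 0.87640546,  0.48146845, -0.01007981],
       [ 0.32408376, -0.60514549, -0.72716481],
       [-0.35620666,  0.6340245 , -0.68638892]]), 't': array([-0.42305923, -0.06764349,  0.9786936 ])}
top {'K': array([[529.08318105,   0.        , 277.89942813],
       [  0.        , 529.08318105, 205.4708348 ],
       [  0.        ,   0.        ,   1.        ]]), 'k1': -0.018674830253205314, 'R': array([[ 0.02779829, -0.99961062, -0.00242147],
       [-0.99434625, -0.02740338, -0.10258941],
       [ 0.10248311,  0.00525959, -0.99472084]]), 't': array([0.01935559, 0.45508281, 1.2125376 ])}
```

View pics/scene1.png

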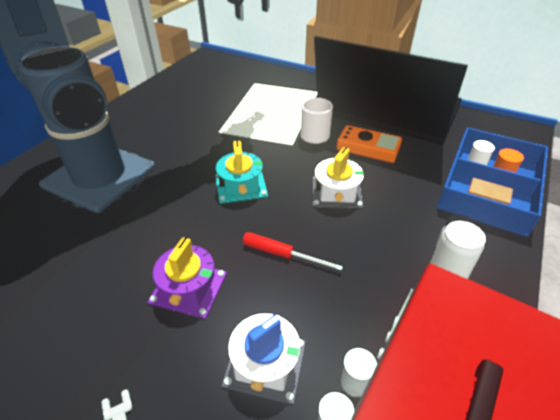

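View pics/top1.png

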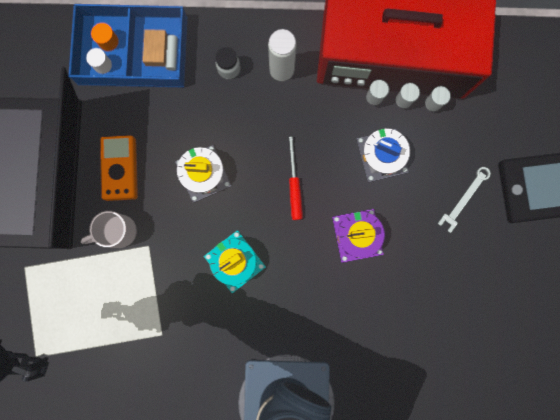

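Candidates in the top view:
- Yellow knob on the white dial with a grey base, near (199,170). This one fits: white dial, green mark at the rim.
- Yellow knob on the turquoise regulator at (233,262). Excluded.
- Yellow knob on the purple regulator at (360,235). Excluded.

The blue knob is at (387,150). I'll confirm with enlarged crops.

```bash
python3 - <<'E'
import cv2,numpy as np
t=cv2.imread("pics/top1.png");s=cv2.imread("pics/scene1.png")
a=cv2.resize(t[140:205,165:235],(400,371),interpolation=cv2.INTER_CUBIC)
b=cv2.resize(s[140:215,300:375],(371,371),interpolation=cv2.INTER_CUBIC)
cv2.imwrite("pics/crop1.png",np.hstack([a,b]))
E
```

```text
(no output)
```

View pics/crop1.png

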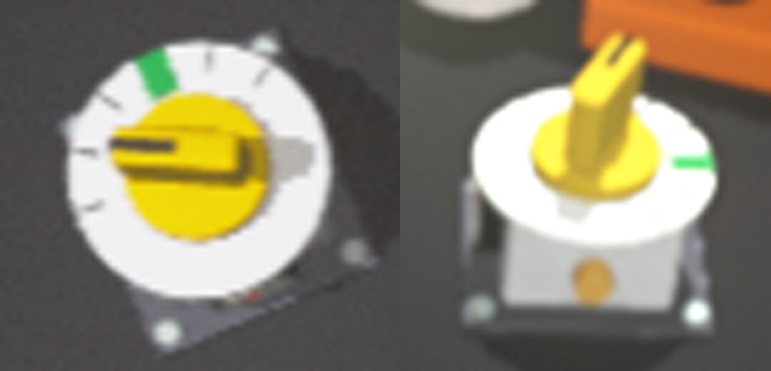

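The crop confirms a white dial on a grey base. The bar's black pointer line points left, from crop (110,143) to (175,147). The green mark is at crop (157,73), clockwise from the pointer. Now I'll localise it.

```bash
cat > h.py <<'E'
import numpy as np,cv2
from scipy.spatial.transform import Rotation as Ro
def ray2plane(c,px,z):
    px=np.asarray(px,float).reshape(-1,1,2)
    n=cv2.undistortPoints(px,c["K"],np.array([c["k1"],0,0,0.]))[:,0]
    d=np.c_[n,np.ones(len(n))]@c["R"]; o=-c["R"].T@c["t"]
    return o+d*((z-o[2])/d[:,2])[:,None]
def proj(c,X):
    return cv2.projectPoints(np.asarray(X,float).reshape(-1,1,3),cv2.Rodrigues(c["R"])[0],c["t"],c["K"],np.array([c["k1"],0,0,0.]))[0][:,0]
E
python3 - <<'E'
from h import *
from bench import eyes,status
c=eyes.get_calibration("top");im=cv2.imread("pics/top1.png")
roi=im[140:205,165:235].astype(int)
m=((roi[:,:,2]>150)|((roi[:,:,1]-roi[:,:,2]>60))).astype(np.uint8)
m=cv2.morphologyEx(m,cv2.MORPH_OPEN,np.ones((3,3)))
k=max(cv2.findContours(m,0,cv2.CHAIN_APPROX_NONE)[0],key=cv2.contourArea)[:,0]+[165,140]
P=ray2plane(c,k,.06)[:,:2].astype(np.float32)
(ctr,ax,_)=cv2.fitEllipse(P);print("dial",ctr,ax,cv2.minEnclosingCircle(P))
g=(roi[:,:,1]-roi[:,:,2]>50)&(roi[:,:,1]-roi[:,:,0]>20); yx=np.argwhere(g).mean(0)
G=ray2plane(c,[165+yx[1],140+yx[0]],.06)[0,:2]
y=((roi[:,:,2]>150)&(roi[:,:,0]<110)).astype(np.uint8)
L=ray2plane(c,[[165+110/5.714,140+143/5.714],[165+175/5.714,140+147/5.714]],.110)[:,:2]
d=L[0]-L[1];v=G-ctr
print("green",G,"dirs",np.degrees([np.arctan2(d[1],d[0]),np.arctan2(v[1],v[0]),np.arctan2(*(L[0]-ctr)[::-1])]),L)
b=proj(c,[[ *ctr,.11]]);print(b)
s=status.sense();w,x,yq,z=s['ee_rot'];print(Ro.from_quat([x,yq,z,w]).as_matrix().round(3))
E
```

```text
dial (0.5291016697883606, 0.21349181234836578) (0.10283495485782623, 0.104160375893116) ((0.5309805274009705, 0.2123318761587143), 0.05550018325448036)
green [0.56740954 0.23212566] dirs [87.98114973 25.93937043 90.53561269] [[0.52886231 0.2390959 ]
 [0.52798032 0.21407497]]
[[195.91474554 165.22844437]]
[[-0.001  0.272  0.962]
 [-0.002  0.962 -0.272]
 [-1.    -0.002 -0.   ]]
```

step_arm(
  series=[
    [-1,0,-0.99,0.9,0],
    [-1,0,-0.99,0.9,0],
    [-1,0,-0.99,0.9,0],
    [-1,0,-0.99,0.9,0],
    [-1,0,-0.99,0.9,0],
    [-1,0,-0.99,0.9,0],
    [-1,0,-0.99,0.9,0],
    [-1,0,-0.99,0.9,0],
    [-1,0,-0.99,0.9,0],
    [-1,0,-0.99,0.9,0],
  ],
  force=40,
)

```text
time: 0.93
ee_pos: [0.2623, 0.2643, 0.2308]
ee_rot: [0.7, 0.097, 0.701, -0.097]
wrist_force: [0.4, 0.7, 0.2]
grip_width: 0.0854
```

step_arm(
  series=[
    [-1,0,0.08,0.96,0],
    [-1,0,0.08,0.96,0],
    [-1,0,0.08,0.96,0],
    [-1,0,0.08,0.96,0],
    [-1,0,0.08,0.96,0],
    [-1,0,0.08,0.96,0],
    [-1,0,0.08,0.96,0],
    [-1,0,0.08,0.96,0],
    [-1,0,0.08,0.96,0],
    [-1,0,0.08,0.96,0],
    [-1,0,0.08,0.96,0],
    [-1,0,0.08,0.96,0],
    [-1,0,0.08,0.96,0],
    [-1,0,0.08,0.96,0],
  ],
)

```text
time: 2.1
ee_pos: [0.5276, 0.2136, 0.2305]
ee_rot: [0.7, 0.097, 0.701, -0.097]
wrist_force: [1.4, 0.7, -1.1]
grip_width: 0.0854
```

step_arm(
  series=[
    [-1,0,0,0,-1],
    [-1,0,0,0,-1],
    [-1,0,0,0,-1],
    [-1,0,0,0,-1],
    [-1,0,0,0,-1],
    [-1,0,0,0,-1],
    [-1,0,0,0,-1],
    [-1,0,0,0,-1],
    [-1,0,0,0,-1],
    [-1,0,0,0,-1],
    [-1,0,0,0,-1],
    [-1,0,0,0,-1],
    [-1,0,0,0,-1],
    [-1,0,0,0,-1],
    [-1,0,0,0,-1],
    [-1,0,0,0,-1],
    [-1,0,0,0,-1],
    [-1,0,0,0,-1],
    [-1,0,0,0,-1],
    [-1,0,0,0,-1],
  ],
)

```text
time: 3.77
ee_pos: [0.5266, 0.2139, 0.2305]
ee_rot: [0.598, -0.377, 0.599, 0.377]
wrist_force: [-0.2, 0.1, 0.9]
grip_width: 0.0852
```

step_arm(
  series=[
    [-1,0,0,0,-1],
    [-1,0,0,0,-1],
    [-1,0,0,0,-1],
    [-1,0,0,0,-1],
    [-1,0,0,0,-1],
    [-1,0,0,0,-1],
    [-1,0,0,0,0],
    [-1,0,0,0,0],
  ],
)

```text
time: 4.43
ee_pos: [0.5267, 0.2139, 0.2307]
ee_rot: [0.508, -0.491, 0.509, 0.492]
wrist_force: [-0.8, -0.1, 0.9]
grip_width: 0.0854
```

```bash
python3 - <<'E'
from h import *
from bench import eyes,status
s=status.sense();c=eyes.get_calibration("wrist");im=eyes.grab_frame("wrist")[:,:,::-1].copy()
cv2.imwrite("pics/w1.png",im)
w,x,y,z=s['ee_rot'];R=Ro.from_quat([x,y,z,w]).as_matrix();print(s['time'],s['ee_pos'],R.round(3),s['joint_positions'])
np.savez("w1.npz",**c)
print(proj(c,[[.529,.2135,.11],[.529,.2135,.06]]))
E
```

```text
4.4333 [0.52673963 0.21388869 0.23071528] [[-0.001 -0.999  0.033]
 [-0.     0.033  0.999]
 [-1.     0.001 -0.   ]] [ 2.67764685e-01  1.63955041e-01  2.23450967e-01  1.63142001e+00
  1.20785966e-05 -1.26977930e+00]
[[282.22646342 201.40254513]
 [282.73937028 188.61239082]]
```

View pics/w1.png

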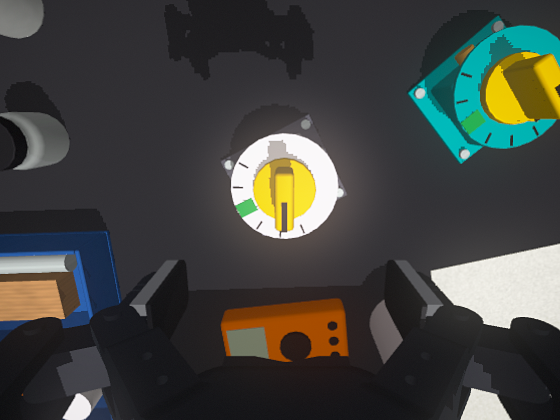

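The wrist view shows the white dial centred near (285,187). The black pointer line runs from (284,203) to (283,230), and the green mark is at (246,208). I'll refine the axis and the angles from this view.

```bash
python3 - <<'E'
from h import *
c=dict(np.load("w1.npz"));im=cv2.imread("pics/w1.png")
x0,y0=222,125;roi=im[y0:245,x0:345].astype(int)
m=((roi.max(2)>190)|(roi[:,:,1]-roi[:,:,2]>60)).astype(np.uint8)
m=cv2.morphologyEx(m,cv2.MORPH_OPEN,np.ones((7,7)))
k=cv2.convexHull(max(cv2.findContours(m,0,cv2.CHAIN_APPROX_NONE)[0],key=cv2.contourArea))[:,0]
mm=cv2.fillPoly(np.zeros_like(m),[k],1)
k=cv2.findContours(mm,0,cv2.CHAIN_APPROX_NONE)[0][0][:,0]+[x0,y0]
P=ray2plane(c,k,.06)[:,:2].astype(np.float32);ctr,ax,_=cv2.fitEllipse(P);print("dial",ctr,ax)
B,Gc,Rr=[roi[:,:,i] for i in range(3)]
yx=np.argwhere((Gc-Rr>50)&(Gc-B>20)).mean(0)
G=ray2plane(c,[x0+yx[1],y0+yx[0]],.06)[0,:2];v=G-ctr
bl=np.argwhere((im[200:236,278:291].max(2)<110))+[200,278]
Pb=ray2plane(c,bl[:,::-1],.11)[:,:2].astype(np.float32)
vx,vy,a,b=cv2.fitLine(Pb,cv2.DIST_L2,0,.001,.001).ravel()
print("green",G,np.degrees(np.arctan2(v[1],v[0])),"ptr",np.degrees(np.arctan2(vy,vx)),a,b,len(bl),Pb.min(0),Pb.max(0))
cv2.imwrite("pics/w1c.png",cv2.resize(im[125:245,222:350],None,fx=4.5,fy=4.5,interpolation=cv2.INTER_CUBIC))
E
```

```text
dial (0.5093444585800171, 0.2118663787841797) (0.06572404503822327, 0.10421182960271835)
green [0.56598841 0.23113064] 18.782855060384836 ptr 86.11609 0.5281773 0.22816052 142 [0.52593416 0.21485469] [0.53195333 0.24284752]
```

View pics/w1c.png

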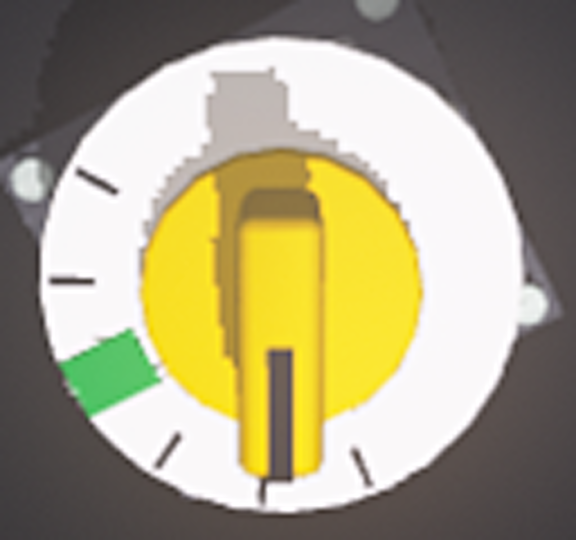

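```bash
python3 - <<'E'
from h import *
c=dict(np.load("w1.npz"))
f=lambda p:(np.array(p)+.5)/4.5-.5+[222,125]
P=ray2plane(c,f([[40,275],[523,275],[281,38],[281,512]]),.06)[:,:2];print(P)
ctr=np.array([(P[2]+P[3])[0]/2,(P[0]+P[1])[1]/2]); ctr=P.mean(0);print(ctr)
G=ray2plane(c,f([[146,355],[76,390],[111,372]]),.06)[:,:2]
L=ray2plane(c,f([[280,350],[280,480]]),.11)[:,:2]
S=ray2plane(c,f([[141,286],[422,286],[281,148]]),.07)[:,:2];print("skirt",S, S[:2].mean(0))
a=lambda v:np.degrees(np.arctan2(v[...,1],v[...,0]))
print("green",a(G-ctr),a(G[1]-G[0]),"ptr",L,a(L[1]-L[0]),a(L[1]-ctr))
E
```

```text
[[0.57943954 0.20896044]
 [0.47557791 0.21242653]
 [0.52589636 0.1609448 ]
 [0.52950883 0.26496992]]
[0.52760566 0.21182542]
skirt [[0.55679286 0.20998952]
 [0.49816807 0.21194635]
 [0.52659207 0.18230598]] [0.52748046 0.21096794]
green [27.4937316  26.68681828 26.87733621] 25.121884329972907 ptr [[0.52770459 0.21438418]
 [0.52858518 0.23961463]] 88.00108660429242 87.98126683984164
```

Both views agree. The axis is at about (0.528, 0.2125), the pointer yaw is 88°, and green is at about 26.5°, so the turn needed is about 61.5°. The jaws are already square to the bar, so I'll descend.

step_arm(
  series=[
    [-1,0.95,-0.065,-0.07,0],
    [-1,0.96,0,0,0],
    [-1,0.96,0,0,0],
    [-1,0.96,0,0,0],
    [-1,0.96,0,0,0],
    [-1,0.96,0,0,0],
    [-1,0.96,0,0,0],
    [-1,0.96,0,0,0],
    [-1,0,0,0,0],
    [-1,0,0,0,0],
  ],
)

```text
time: 5.32
ee_pos: [0.5268, 0.2121, 0.0765]
ee_rot: [0.507, -0.491, 0.509, 0.492]
wrist_force: [0.1, -0.0, 0.4]
grip_width: 0.0852
```

```bash
python3 - <<'E'
from h import *
from bench import eyes,status
print(status.sense()['ee_pos'])
cv2.imwrite("pics/w2.png",eyes.grab_frame("wrist")[:,:,::-1])
E
```

```text
[0.52682952 0.21213049 0.07647608]
```

View pics/w2.png

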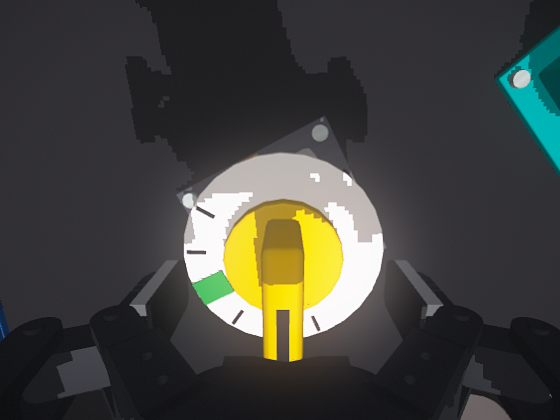

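The bar is at column 284, midway between the fingers (edges near 175 and 400), and nothing is touching. Closing now.

step_arm(
  series=[
    [0.3,0,0,0,0],
    [0.5,0,0,0,0],
    [1,0,0,0,0],
    [1,0,0,0,0],
    [1,0,0,0,0],
    [1,0,0,0,0],
    [1,0,0,0,0],
    [1,0,0,0,0],
    [1,0,0,0,0],
    [1,0,0,0,0],
  ],
  force=40,
)

```text
time: 6.2
ee_pos: [0.5284, 0.2126, 0.0785]
ee_rot: [0.508, -0.492, 0.508, 0.492]
wrist_force: [-2.5, 0.2, 4.4]
grip_width: 0.0155
```

The bar is gripped at 15.5 mm opening. The arm self-centred to x=0.5284, with a light downward push holding the knob down. Now I'll turn clockwise, which is positive about tool x.

step_arm(
  series=[
    [1,0,-0.07,0,0],
    [1,0,0,0,0.6],
    [1,0,0,0,1],
    [1,0,0,0,1],
    [1,0,0,0,1],
    [1,0,0,0,1],
    [1,0,0,0,1],
    [1,0,0,0,1],
    [1,0,0,0,1],
    [1,0,0,0,1],
    [1,0,0,0,1],
    [1,0,0,0,1],
    [1,0,0,0,1],
    [1,0,0,0,1],
    [1,0,0,0,1],
    [1,0,0,0,0.8],
    [1,0,0,0,0],
    [1,0,0,0,0],
    [1,0,0,0,0],
  ],
)

```text
time: 7.78
ee_pos: [0.5283, 0.2127, 0.0784]
ee_rot: [0.681, -0.186, 0.683, 0.187]
wrist_force: [-4.7, -0.1, 7.6]
grip_width: 0.0154
```

```bash
python3 - <<'E'
from h import *
from bench import eyes,status
s=status.sense();w,x,y,z=s['ee_rot'];R=Ro.from_quat([x,y,z,w]).as_matrix();print(s['time'],s['ee_pos'],s['wrist_force'],s['moment'],np.degrees(np.arctan2(R[1,2],R[0,2])),s['grip_width'])
for n in ("wrist","top"):
    c=eyes.get_calibration(n);np.savez(f"{n}3.npz",**c)
    cv2.imwrite(f"pics/{n}3.png",eyes.grab_frame(n)[:,:,::-1])
E
```

```text
7.7833 [0.52825301 0.21269711 0.07843849] [-4.65015893 -0.0584779   7.57818968] [-0.04385206  1.04055869 -0.04303847] 30.61643160440848 0.015444032105984992
```

View pics/wrist3.png

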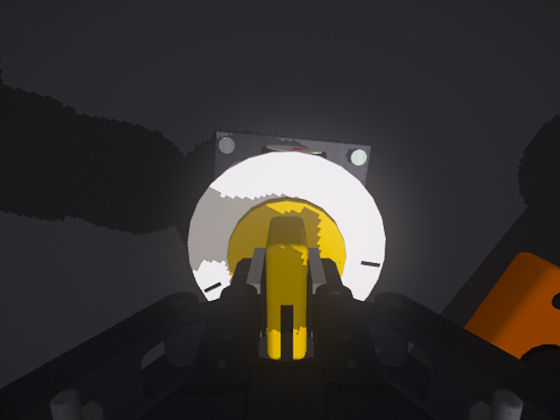

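```bash
python3 - <<'E'
from h import *
c=dict(np.load("w1.npz"))
f=lambda p:(np.array(p,float)+.5)/4.5-.5+[222,125]
a=lambda v:np.degrees(np.arctan2(v[...,1],v[...,0]))
ctr=np.array([.5276,.2118])
T=[[[116,190],[79,173]],[[94,281],[51,280]],[[180,434],[157,467]],[[264,480],[262,503]],[[354,449],[369,485]]]
for t in T:
    X=ray2plane(c,f(t),.06)[:,:2];print("tick",a(X-ctr))
G=ray2plane(c,f([[63,363],[131,330],[160,380],[90,416],[146,355],[76,390]]),.06)[:,:2];print("green",a(G-ctr))
E
python3 - <<'E'
import cv2
im=cv2.imread("pics/top3.png");cv2.imwrite("pics/top3c.png",cv2.resize(im[130:215,155:245],None,fx=6,fy=6,interpolation=cv2.INTER_CUBIC))
E
```

```text
tick [-30.9840715  -30.28042931]
tick [-1.61840839 -1.92578676]
tick [55.20143442 54.93017864]
tick [83.1670358  83.16436137]
tick [110.90988792 110.79441441]
green [19.25696595 16.79721394 38.09259427 33.9911816  27.52737835 26.70928637]
```

View pics/top3c.png

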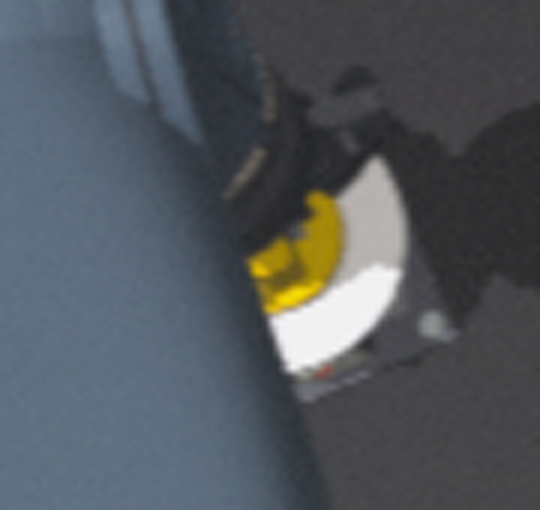

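The ticks are 0.5 rad apart, from 0 at about 112° to 2.5 at about −30.6°. That puts green at about 26.4°. The pointer is now at 30.6°, so it needs about 4.2° more. I'll look again before pulling.

step_arm(
  series=[
    [1,0,0,0,0.6],
    [1,0,0,0,0.45],
    [1,0,0,0,0],
    [1,0,0,0,0],
    [1,0,0,0,0],
  ],
)

```text
time: 8.3
ee_pos: [0.5283, 0.2127, 0.0784]
ee_rot: [0.688, -0.161, 0.689, 0.162]
wrist_force: [-5.1, 0.0, 6.9]
grip_width: 0.0155
```

```bash
python3 - <<'E'
from h import *
from bench import eyes,status
s=status.sense();w,x,y,z=s['ee_rot'];R=Ro.from_quat([x,y,z,w]).as_matrix();print(s['time'],s['ee_pos'],s['wrist_force'],s['moment'],np.degrees(np.arctan2(R[1,2],R[0,2])),s['grip_width'])
c=eyes.get_calibration("wrist");np.savez("w4.npz",**c);im=eyes.grab_frame("wrist")[:,:,::-1]
cv2.imwrite("pics/w4.png",im)
cv2.imwrite("pics/w4c.png",cv2.resize(im[140:370,170:400],None,fx=2.6,fy=2.6,interpolation=cv2.INTER_CUBIC))
E
```

```text
8.3 [0.52826249 0.21272753 0.07844473] [-5.07680932  0.00957729  6.92908656] [-0.05202264  1.08905045 -0.05636574] 26.418920585135222 0.015520980469617028
```

View pics/w4c.png

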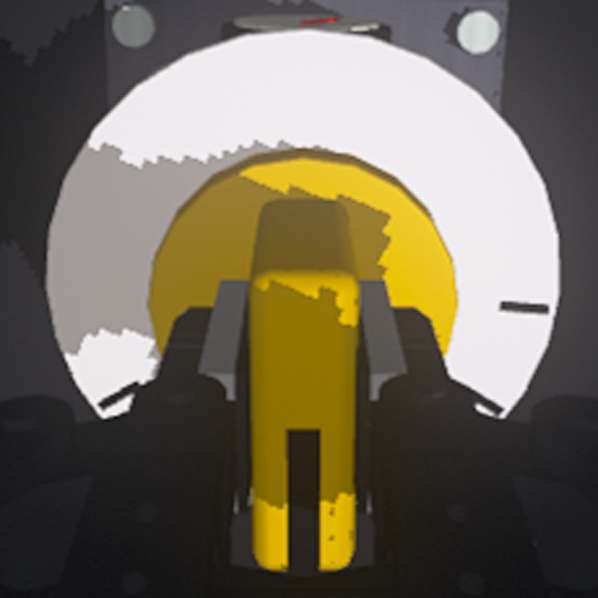

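The pointer is at 26.4°. The dial ticks lie symmetrically left and right of the bar, at (120,396) and (490,407), which confirms it. Now I'll pull straight up with a firmer grip.

step_arm(
  series=[
    [1,0,0,0,0],
    [1,-0.1,0.02,-0.045,0],
    [1,-0.1,0,0,0],
    [1,-0.1,0,0,0],
    [1,-0.1,0,0,0],
    [1,-0.1,0,0,0],
    [1,-0.1,0,0,0],
    [1,-0.1,0,0,0],
    [1,-0.1,0,0,0],
    [1,-0.1,0,0,0],
    [1,0,0,0,0],
    [1,0,0,0,0],
  ],
  force=60,
)

```text
time: 9.35
ee_pos: [0.528, 0.2126, 0.0928]
ee_rot: [0.687, -0.161, 0.689, 0.162]
wrist_force: [3.1, 3.3, -17.1]
grip_width: 0.0151
```

step_arm(
  series=[
    [1,0.03,0,0,0],
    [1,0.02,0,0,0],
    [0.8,0,0,0,0],
    [0.5,0,0,0,0],
    [0,0,0,0,0],
    [-1,0,0,0,0],
    [-1,0,0,0,0],
    [-1,0,0,0,0],
    [-1,0,0,0,0],
    [-1,0,0,0,0],
    [-1,0,0,0,0],
    [-1,0,0,0,0],
  ],
)

```text
time: 10.35
ee_pos: [0.5286, 0.2124, 0.0949]
ee_rot: [0.688, -0.161, 0.688, 0.161]
wrist_force: [0.2, -0.2, 0.1]
grip_width: 0.0855
```

step_arm(
  series=[
    [-1,-0.5,0,0,0],
    [-1,-0.9,0,0,0],
    [-1,-0.9,0,0,0],
    [-1,-0.9,0,0,0],
    [-1,-0.9,0,0,0],
    [-1,-0.9,0,0,0],
    [-1,-0.9,0,0,0],
    [-1,-0.9,0,0,0],
    [-1,0,0,0,0],
    [-1,0,0,0,0],
  ],
)

```text
time: 11.18
ee_pos: [0.5296, 0.2127, 0.2326]
ee_rot: [0.69, -0.161, 0.687, 0.162]
wrist_force: [-0.8, 0.4, -0.3]
grip_width: 0.0854
```

```bash
python3 - <<'E'
from h import *
from bench import eyes,status
s=status.sense();print(s['time'],s['ee_pos'],s['wrist_force'])
c=eyes.get_calibration("wrist");np.savez("w5.npz",**c);im=eyes.grab_frame("wrist")[:,:,::-1]
cv2.imwrite("pics/w5.png",im)
print(proj(c,[[.528,.2125,.06],[.528,.2125,.124]]))
sc=eyes.grab_frame("scene")[:,:,::-1];cv2.imwrite("pics/s5.png",sc)
b=cv2.resize(sc[130:220,290:380],(540,540),interpolation=cv2.INTER_CUBIC);cv2.imwrite("pics/s5c.png",b)
E
```

```text
11.1833 [0.52956691 0.21270974 0.23263366] [-0.78860744  0.43880401 -0.31993766]
[[286.40316464 186.82459276]
 [286.45243576 203.83946632]]
```

View pics/w5.png

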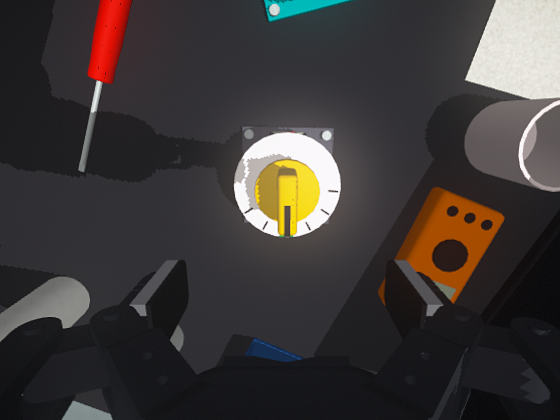

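View pics/s5c.png

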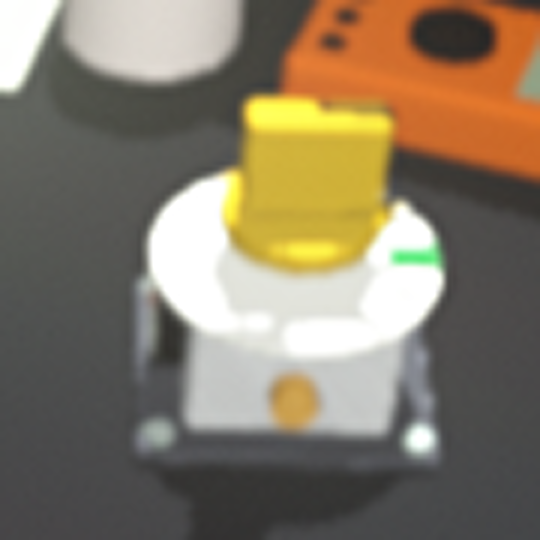

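The wrist view shows the pointer line near (287,220) covering the green mark, with ticks evenly placed on both sides. The scene crop shows the knob raised. Now I'll measure the pointer angle and height.

```bash
python3 - <<'E'
import cv2
im=cv2.imread("pics/w5.png");cv2.imwrite("pics/w5c.png",cv2.resize(im[120:245,225:350],None,fx=4.6,fy=4.6,interpolation=cv2.INTER_CUBIC))
E
```

```text
(no output)
```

View pics/w5c.png

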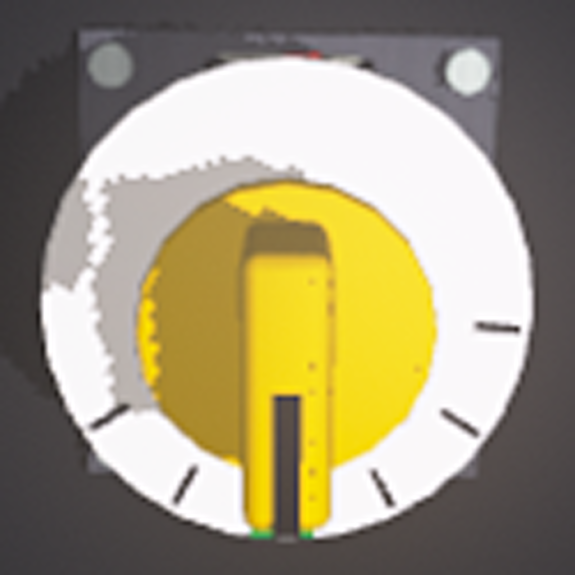

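```bash
python3 - <<'E'
from h import *
c=dict(np.load("w5.npz"))
f=lambda p:(np.array(p,float)+.5)/4.6-.5+[225,120]
a=lambda v:np.degrees(np.arctan2(v[...,1],v[...,0]))
P=ray2plane(c,f([[41,298],[533,298],[287,56],[287,540]]),.06)[:,:2];ctr=P.mean(0);print(ctr,np.linalg.norm(P[0]-P[1]))
for k,t in zip((0,.5,1,2,2.5),[[[475,326],[519,328]],[[442,412],[477,436]],[[373,470],[393,505]],[[195,468],[176,503]],[[128,406],[92,429]]]):
    X=ray2plane(c,f(t),.06)[:,:2];print(k,a(X-ctr),a(X-ctr).mean()-np.degrees(1.5-k))
L=ray2plane(c,f([[286,396],[286,535]]),.124)[:,:2];print("ptr",a(L[1]-L[0]),a(L[1]-ctr),np.linalg.norm(L[1]-ctr))
G=ray2plane(c,f([[249,536],[315,536]]),.06)[:,:2];print("green ends",a(G-ctr),a(G-ctr).mean())
S=[ray2plane(c,f([[137,330],[437,330]]),z) for z in (.07,.084)];print("skirt dia",[np.linalg.norm(q[0]-q[1]) for q in S])
E
```

```text
[0.5266149  0.21245688] 0.10407664095612255
0 [109.41257466 110.23093333] 23.878084725510462
0.5 [80.88142927 80.9884535 ] 23.639161870638787
1 [53.29953811 53.72623745] 24.864998025246187
2 [-2.2817915  -2.16125822] 26.426364894873814
2.5 [-30.22516349 -30.27508292] 27.04565631048096
ptr 26.442376353440952 25.796588808465803 0.0281896176714208
green ends [17.35245772 33.18934991] 25.270903811492047
skirt dia [np.float64(0.06181778291811968), np.float64(0.05898734030606138)]
```

```bash
python3 - <<'E'
from h import *
from bench import eyes
c=eyes.get_calibration("scene");d=np.radians(26.2);u=np.array([np.cos(d),np.sin(d)]);n=np.array([-u[1],u[0]])
im=cv2.imread("pics/s5.png")
b=cv2.resize(im[130:220,290:380],(540,540),interpolation=cv2.INTER_CUBIC);o=[]
for z in (.110,.117,.124):
    X=[[*(np.array([.528,.2125])+p*u+q*n*.008),z] for p,q in((-.023,-1),(.027,-1),(.027,1),(-.023,1))]
    k=((proj(c,X)-[290,130]+.5)*6-.5).round().astype(int);o.append(k)
    q=b.copy();cv2.polylines(q,[k],True,(255,0,0) if z<.124 else (0,0,255),1);cv2.imwrite(f"pics/z{int(z*1000)}.png",q[60:330,200:450])
cv2.imwrite("pics/zz.png",np.hstack([cv2.imread(f"pics/z{z}.png") for z in (110,117,124)]))
E
```

```text
(no output)
```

View pics/zz.png

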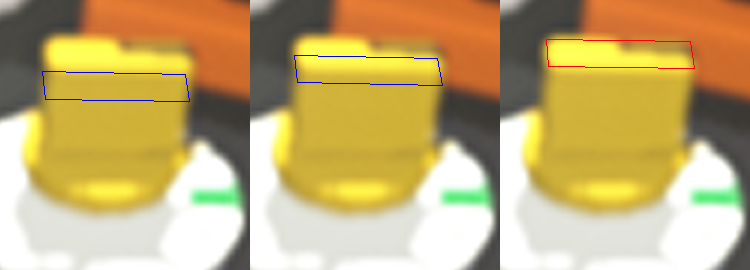

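The third overlay, for a fully-out top height of 124 mm, sits exactly on the bar's top face. The 110 and 117 mm outlines sit too low. The arm is clear, so I'm handing in.

```bash
python3 -c "
from bench import bot,status
print(status.sense()['time']);print(bot.hand_in())"
```

```text
11.2833
the job is handed in; nothing more can be done
None
```

The job is done and handed in at 11.3 s. I turned the yellow knob on the white-dial regulator about 61.7° clockwise, still pushed down, to the green mark. Then I pulled it straight up to its stop, opened the gripper and backed off to 0.23 m.

- **Pointer angle:** after release it measured about 26°, against 25.3–26.6° for the green mark from its edges and the neighbouring ticks. The methods differ by about 1°, mostly because of uncertainty in the dial centre. In the picture the pointer covers the mark, with green showing evenly on both sides.
- **Pulled out:** the pull force reached 17 N at the stop after 14.4 mm of travel. A projected outline of the bar's top at the fully-out height matches the scene picture.
- **Blue knob:** the arm never went near it. I didn't measure its angle again afterwards.

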